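# Feel for the proud seating button and press it home

## Robot

A 6-joint arm with a two-finger parallel gripper is mounted at the origin on the work surface. World frame = base frame: x ahead of the robot, y to its left, z up, the work surface at z = 0. Lengths are in mm, angles in rad, forces in N, time in s.
With the tool pointing down it reaches from about 275 to 750 mm from the base axis. Payload 10.2 kg.
Tool frame: the origin (TCP) lies midway between the tips of the shut fingers; the grasp point (between the pads) lies 19 mm behind it (ctrl.hold_point_z is the distance from the TCP to the grasp point, in mm); z points along the fingers, y is the direction in which the jaws open and shut (so a half turn about z gives the same grasp; the last joint's range is limited). The gripper opens to 85 mm and grips with 20 to 120 N. Pads are 22 mm wide; open, the fingers measure 114 mm over their backs; the gripper's body (76 mm by 85 mm) begins 54 mm behind the grasp point. The pads swing forward as they close: fully open they stand 13 mm farther back than shut.
Start: joints at [0.899, 0.313, 1.498, -0, 1.331, -0.223], TCP at [227.802, 473.009, 231.294] pointing down, gripper open.
Joint ranges: [-2.94, 2.94], [-0.97, 2.17], [0.19, 2.56], [-1.23, 4.37], [0.02, 3.11], [-2.88, 2.88]. Speed limits (rad/s): [2.39, 2.39, 3.01, 3.14, 3.14, 3.14].

## Interface

Orientations are given as a unit quaternion [w, x, y, z].
In Python, from rig import ctrl, capture, get_calibration, ticket, search_frame, outline_of gives the robot as it stands. The module is installed in compiled form; this text tells all that it offers.
- The arm moves only by the tool servo_tool, never from a script. Its argument "motion" is a list of rows, each an object with "dr": the turn, a rotation vector about the tool's x, y, z in units of 10 degrees (1.0 is 10 degrees), a list of three; "delta_pos": the shift along the tool's x, y, z in units of 50 mm (1.0 is 50 mm), a list of three; "hand": the opening, from 0 (shut) to 1 (fully open). In form: [{"dr": [ax, ay, az], "delta_pos": [x, y, z], "hand": hand}, ...]. A call has 1 to 20 rows; each row shifts and turns the pose as measured when the row begins, along the tool's axes as they then stand; what a row does not reach is not made up. A row lasts 1/8 s, in which the tool goes at most 62.5 mm and 10.7 degrees, less where a joint would pass 70% of its speed; a pose out of reach is approached as far as the arm can. A call is refused whole if a number of a shift passes 1 or a number of a turn 1, either way. A call with a gripper value outside its range is refused whole. The fingers move at their own pace and stop on an object; "squeeze" is the grip in N (left out, the last holds). Time passes only in rows, so rows that do not move let the fingers close. It gives the time, the measured TCP pose, the force and the opening at its end, in the units of the state.
- ctrl.sense(): the state, without advancing time (a new reading comes with each control period).
- capture(name): name is "side" or "top" or "wrist"; returns (picture, depth): 400x640x3 uint8, red, green, blue; 400x640 float32, mm along the optical axis (not along the pixel's ray), 0 where there is no reading.
- get_calibration(name): a dict with "camera_matrix" (3x3 intrinsics, pixels), "T" (4x4, takes a point from camera to world coordinates). Camera axes: x right, y down, z forward; pixel columns grow to the right and rows downward; lengths in mm; the calibration is good to about 2 mm. A picture is of the moment at which its call begins: read the wrist's pose just before it. get_calibration takes no time and is no camera call; for the wrist camera it gives the pose at the moment of the call.
- ticket.finish_job(): hands the job in, once; it reports no verdict.
Trained networks look in the newest picture that a camera, given by its name, has taken for a name from the list of things; names that differ only in an ending like _2 or _b are one class to them, and where a whole thing is asked for, a point or a joint stands for the part that bears it (a point fixed in the world has none). Each returns a list of dicts, best first, with "score" (0 to 1); they miss things now and then, are a little off and sometimes report something else, mostly with a low value. They report only what shows in the picture. A call takes as long as a camera call. They do not tell look-alikes from the thing itself.
- search_frame(camera, label): "bbox" ([left, top, right, bottom] in pixels, round what is visible of it).
- outline_of(camera, label): "pixels" (400x640 bool, what is visible of it) and "bbox" ([left, top, right, bottom] in pixels, round what is visible of it).
The state is a dict: "time_s": time; "joints": joint angles; "dq": joint speeds; "tau": joint torques, N m; "eef_pos": TCP position; "ee_rot": TCP orientation; "force": force on the tool from outside, world axes, zero at the start; "wrist_torque": the same for the moment, N m; "grip_width": opening from 0.0 (shut) to 1.0 (fully open).
Only numpy, scipy, OpenCV 4.12 (cv2) and the standard library are available. Lean on these libraries where they do the work, as an engineer would, in place of code of your own. Each camera call takes 0.05 s, during which the arm holds its last target.

## Task

Take the probe from its stand and rest its ball tip lightly for a moment on the middle of each of the five steel buttons of the magneto base casting, one after another along the row starting with the one beside the locating lug, to feel which one stands proud. Then press that one button home with the probe until it is seated flush with the others, never pushing hard on the sound buttons or on the casting, and put the probe back upright in its stand. Leave the other parts on the cart alone.

Things in the scene. Friction and masses are not known exactly. Their poses are not given: they have to be found in the camera images.
- casting: Magneto base casting bolted to the cart: a dark grey cast-iron block 64 mm (x) by 224 mm (y), feet 84 mm wide, cast top 36 mm above the cart. Origin at the centre of its underside, z up. Five identical flat steel buttons, 20 mm in diameter, stand in a row at y = +72, +36, 0, -36, -72 mm, x = 0. Four are sound and fixed (seat1 to seat4 in the rules, in any order), tops 40 mm above the cart; over 14 N harms them or the casting.
- lug (a point): Top centre of the locating lug, an upright brass block 30 x 12 mm at the casting's +y end (y = +102 mm), top 52 mm above the cart.
- spot1 (a point): Centre of button 1's seat at the flush height, 40 mm above the cart (the same whether or not this button is the proud one); button 1 counted from the locating lug (the one beside the lug).
- spot2 (a point): Centre of button 2's seat at the flush height, 40 mm above the cart (the same whether or not this button is the proud one); button 2 counted from the locating lug.
- spot3 (a point): Centre of button 3's seat at the flush height, 40 mm above the cart (the same whether or not this button is the proud one); button 3 counted from the locating lug.
- spot4 (a point): Centre of button 4's seat at the flush height, 40 mm above the cart (the same whether or not this button is the proud one); button 4 counted from the locating lug.
- spot5 (a point): Centre of button 5's seat at the flush height, 40 mm above the cart (the same whether or not this button is the proud one); button 5 counted from the locating lug (the one farthest from the lug).
- proud (a joint): How far the one proud button stands above flush, in m: 2.5 to 4 mm at the start, 0 when seated. It does not tell which of the five it is. It stays put under a light touch; about 17 N of push starts it sliding down, about 3 mm/s for each newton above 17, until it stops on its seat, flush.
- probe: Loose hand probe, about 140 g. Origin on its axis at the underside of its collar, z up along the handle. Collar: steel disc 44 mm in diameter, 6 mm thick (z 0 to 6 mm). Above it a square black handle 20 x 20 mm, sides along the probe's x and y, from z = 6 to 56 mm. Below it a steel shank 10 mm in diameter ending in a ball tip of 5 mm radius, lowest point at z = -52 mm. At the start it stands in the stand, collar resting on the stand's top.
- probe_tip (a point): Lowest point of the probe's ball tip, 52 mm under the collar's underside.
- stand: Probe stand, dark steel, bolted to the cart: a square tube 50 x 50 mm, 75 mm high, with a square well 24 x 24 mm open at the top, on a foot 90 x 70 mm (x, y). Origin at the centre of its underside. The shank hangs in the well with some 7 mm of play all round and the collar rests on the rim.
- stand_mouth (a point): Centre of the mouth of the stand's well, level with its rim 75 mm above the cart: where the probe's origin belongs when it is put back.
- vise: Small cast-iron bench vise, 150 x 100 mm, 106 mm high, bolted to the cart off to the left; not used. Origin at the centre of its underside.
- spark_plug: Cream porcelain and steel spark plug lying on the cart, 73 mm long, 21 mm thick; leave alone. Origin under its middle.
- rotor_arm: Copper rotor arm lying on the cart, 28 mm hub 16 mm high with a 59 mm arm along its x; leave alone. Origin under the hub.
- cam_ring: Blued steel cam ring lying flat, 60 mm outside diameter, 14 mm high; leave alone. Origin under its centre.
- feeler_case: Chrome feeler gauge case lying flat, 100 x 22 x 11 mm; leave alone. Origin under its centre.
Things that resemble listed ones, but are neither listed nor needed, are in the scene too. Leave any orange or red look-alike of the probe alone.

How it is judged (in metres and radians):
On the way, in this order (a step that is already met when the one before it is completed fails the run):
1. the probe's ball tip rests on button 1, counted from the lug (horizontal distance between probe_tip and spot1 below 0.008 m and (contact force between probe and proud above 0.5 N or contact force between probe and seat1 above 0.5 N or contact force between probe and seat2 above 0.5 N or contact force between probe and seat3 above 0.5 N or contact force between probe and seat4 above 0.5 N)), for 0.1 s.
2. the probe's ball tip rests on button 2, counted from the lug (horizontal distance between probe_tip and spot2 below 0.008 m and (contact force between probe and proud above 0.5 N or contact force between probe and seat1 above 0.5 N or contact force between probe and seat2 above 0.5 N or contact force between probe and seat3 above 0.5 N or contact force between probe and seat4 above 0.5 N)), for 0.1 s.
3. the probe's ball tip rests on button 3, counted from the lug (horizontal distance between probe_tip and spot3 below 0.008 m and (contact force between probe and proud above 0.5 N or contact force between probe and seat1 above 0.5 N or contact force between probe and seat2 above 0.5 N or contact force between probe and seat3 above 0.5 N or contact force between probe and seat4 above 0.5 N)), for 0.1 s.
4. the probe's ball tip rests on button 4, counted from the lug (horizontal distance between probe_tip and spot4 below 0.008 m and (contact force between probe and proud above 0.5 N or contact force between probe and seat1 above 0.5 N or contact force between probe and seat2 above 0.5 N or contact force between probe and seat3 above 0.5 N or contact force between probe and seat4 above 0.5 N)), for 0.1 s.
5. the probe's ball tip rests on button 5, counted from the lug (horizontal distance between probe_tip and spot5 below 0.008 m and (contact force between probe and proud above 0.5 N or contact force between probe and seat1 above 0.5 N or contact force between probe and seat2 above 0.5 N or contact force between probe and seat3 above 0.5 N or contact force between probe and seat4 above 0.5 N)), for 0.1 s.
6. the proud button is pressed down flush (within 1 mm) (value of joint proud below 0.001 m), for 0.1 s.
At the end, for the whole second after the job is handed in: The proud button stands less than 1 mm above flush; the probe is back upright in its stand (within 12 mm sideways and 4 mm in height of its place, less than 0.1 rad of tilt), at rest (value of joint proud below 0.001 m and horizontal distance between probe and stand_mouth below 0.012 m and z of probe in the frame of stand_mouth between -0.004 and 0.004 m and angle between probe's own z axis and vertical below 0.1 rad and linear speed of probe below 0.02 m/s); the robot touches nothing.
It fails at once if the probe pushes on a sound button or on the casting with more than 14 N (contact force between probe and seat1 above 14 N or contact force between probe and seat2 above 14 N or contact force between probe and seat3 above 14 N or contact force between probe and seat4 above 14 N or contact force between probe and casting above 14 N).
It fails at once if the fingers or the arm push on the casting or a button themselves (contact force between any of the arm, the fingers and proud above 2 N or contact force between any of the arm, the fingers and seat1 above 2 N or contact force between any of the arm, the fingers and seat2 above 2 N or contact force between any of the arm, the fingers and seat3 above 2 N or contact force between any of the arm, the fingers and seat4 above 2 N or contact force between any of the arm, the fingers and casting above 2 N).
It fails at once if a bystander (spark plug, rotor arm, cam ring or feeler gauge case) is moved by more than 15 mm (distance of any of spark_plug, rotor_arm, cam_ring, feeler_case from where it was at the start of the episode above 0.015 m).
It also fails if it takes over 72 s, if anything falls off the work surface, if the arm or the gripper's body presses on something with over 40 N, if the wrist force passes 120 N, or if a joint passes its speed limit or range.

## Working session

There is one attempt and no reset: what is moved stays moved. The work goes in short steps, Python scripts to look and compute and a tool call to move; the robot and the scene stay as the last step left them, time stands still between calls to the robot, and variables do not carry over. Pictures are saved under pics/ and viewed, and the job is handed in when it is done.

Besides the shell and the picture viewer there is one more tool, called after "Emit:" as name([rows], argument=value, ...), one row to a line, values as JSON. servo_tool: Moves the arm, as the interface text tells. Its arguments: {"type":"object","properties":{"motion":{"type":"array"},"squeeze":{"type":"number"}},"required":["motion"]}

```bash
mkdir -p pics
cat > h.py <<'E'
import numpy as np, cv2
from rig import ctrl, capture, get_calibration, ticket, search_frame, outline_of
def save(n,img): cv2.imwrite('pics/'+n+'.png', img[:,:,::-1])
def pts(cam,depth,mask=None,T=None):
    c=get_calibration(cam);K=c['camera_matrix'];T=c['T'] if T is None else T
    v,u=np.nonzero((depth>0)&(mask if mask is not None else True))
    d=depth[v,u]
    P=np.stack([(u-K[0,2])/K[0,0]*d,(v-K[1,2])/K[1,1]*d,d,np.ones_like(d)])
    return (np.array(T)@P)[:3].T,u,v
E
python3 - <<'E'
from h import *
print(ctrl.sense(), ctrl.hold_point_z)
for c in ['side','top','wrist']:
    im,d=capture(c); save(c+'0',im); np.save(c+'0.npy',d)
    for l in ['casting','lug','probe','stand','proud','spark_plug','rotor_arm','cam_ring','feeler_case','vise']:
        print(c,l,[(round(r['score'],2),[int(x) for x in r['bbox']]) for r in search_frame(c,l)[:3]]) if c=='top' else 0
    print(c,get_calibration(c))
E
```

```text
{'time_s': 0.0, 'joints': array([ 8.98612911e-01,  3.13487316e-01,  1.49844513e+00,  1.49995084e-05,
        1.33100910e+00, -2.23361747e-01]), 'dq': array([ 0.00089182, -0.00092871,  0.00234693,  0.0018736 , -0.00041179,
        0.00027724]), 'tau': array([ 6.40170420e-04, -4.12262571e+01, -2.59749752e+01, -1.27526141e-04,
        4.01807134e-03,  3.67183088e-05]), 'eef_pos': array([227.62286377, 472.79963327, 230.71295811]), 'ee_rot': array([-2.98572718e-04,  2.22533699e-01,  9.74924765e-01, -6.04800228e-04]), 'force': array([-0.00110126, -0.11782313,  0.49389695]), 'wrist_torque': array([-0.00681247,  0.02460145, -0.03412495]), 'grip_width': 0.9998617039361449} 18.700000000000003
side {'camera_matrix': array([[400.06975995,   0.        , 317.31144172],
       [  0.        , 400.06975995, 197.72838902],
       [  0.        ,   0.        ,   1.        ]]), 'T': array([[-9.64048265e-01, -1.95695248e-01,  1.79761819e-01,
         3.88772583e+02],
       [-2.65083149e-01,  6.61183218e-01, -7.01831658e-01,
         7.15412150e+02],
       [ 1.84896225e-02, -7.24251422e-01, -6.89288047e-
[... 1044 characters left out ...]
],
       [ 2.38875306e-02, -5.31827076e-02, -9.98299046e-01,
         1.43572253e+03],
       [ 0.00000000e+00,  0.00000000e+00,  0.00000000e+00,
         1.00000000e+00]])}
wrist {'camera_matrix': array([[286.1558191 ,   0.        , 319.0926806 ],
       [  0.        , 286.1558191 , 199.11238054],
       [  0.        ,   0.        ,   1.        ]]), 'T': array([[ 4.33367410e-01,  8.59378923e-01,  2.71404779e-01,
         1.58320002e+02],
       [ 9.01217229e-01, -4.13395794e-01, -1.30043931e-01,
         5.06437916e+02],
       [ 4.40580360e-04,  3.00951464e-01, -9.53639356e-01,
         3.73891486e+02],
       [ 0.00000000e+00,  0.00000000e+00,  0.00000000e+00,
         1.00000000e+00]])}
```

View pics/top0.png

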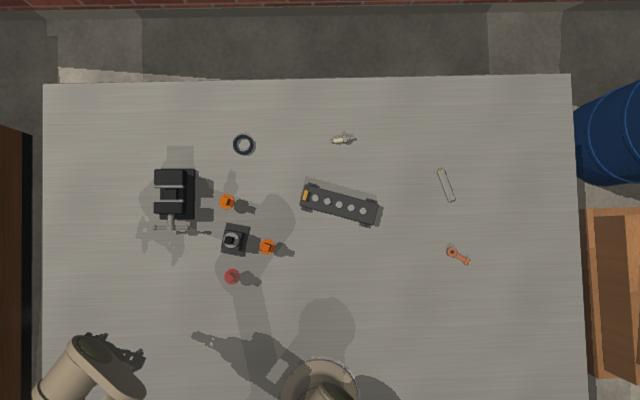

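View pics/side0.png

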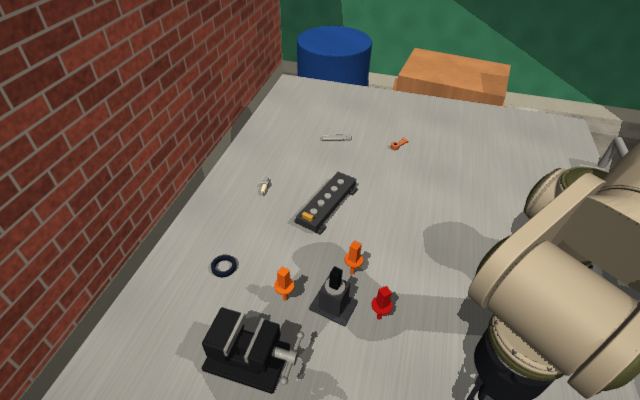

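View pics/wrist0.png

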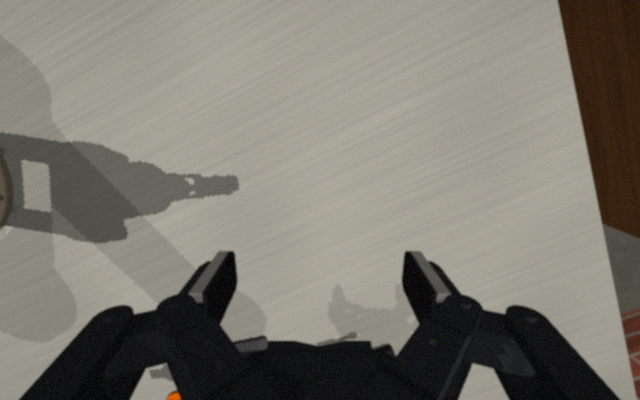

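The top view shows the casting centred near (340,205), with its lug at the left end (305,195). The stand and the black-handled probe are at (235,240). The orange and red look-alikes are at (227,202), (267,247) and (232,276). Next I measure them.

```bash
python3 - <<'E'
from h import *
for c in ['top','side']:
    d=np.load(c+'0.npy')
    P,u,v=pts(c,d)
    img=cv2.imread(f'pics/{c}0.png')
    X=np.zeros((400,640,3)); X[v,u]=P
    np.save(c+'X.npy',X)
    # table plane check
    m=(P[:,0]>300)&(P[:,0]<600)&(P[:,1]<-100)&(P[:,1]>-250)
    print(c,'table z med',np.median(P[m,2]), P[m,2].std())
    r=outline
E
python3 - <<'E'
from h import *
im,_=capture('top')
for c in ['top','side']:
    if c=='side': capture('side')
    X=np.load(c+'X.npy')
    for l in ['casting','probe','stand','lug']:
        for r in outline_of(c,l)[:4]:
            m=r['pixels']; p=X[m]; p=p[(p[:,2]>8)&(p[:,2]<140)]
            if len(p)<10: continue
            q=p[:,:2].astype(np.float32)
            top=p[p[:,2]>np.percentile(p[:,2],90)-4]
            print(c,l,round(r['score'],2),[int(x) for x in r['bbox']],'rect',cv2.minAreaRect(q),'zmax',np.percentile(p[:,2],[50,90,99]).round(1),'topmed',top.mean(0).round(1))
E
```

```text
top table z med -0.6709534363762941 12.507133813813915
top casting 0.73 [300, 184, 376, 227] rect ((562.0738525390625, -74.71214294433594), (224.0557098388672, 82.06790161132812), 73.56553649902344) zmax [34.5 38.9 51.1] topmed [563.6 -71.7  38.2]
top probe 0.73 [225, 231, 240, 247] rect ((467.9566345214844, 232.3311004638672), (39.923336029052734, 36.406036376953125), 88.6900405883789) zmax [ 83.5 130.9 134.9] topmed [468.6 232.6 130.6]
top probe 0.65 [259, 239, 275, 256] rect ((446.20867919921875, 134.88604736328125), (39.86495590209961, 39.83434295654297), 87.71018981933594) zmax [ 59.  107.4 111.5] topmed [447.3 134.4 107. ]
top probe 0.47 [219, 194, 235, 208] rect ((578.9751586914062, 247.1787109375), (41.71448516845703, 40.543453216552734), 42.820926666259766) zmax [ 58.1 107.1 110.1] topmed [578.7 247.3 106.9]
top probe 0.45 [225, 272, 239, 287] rect ((366.8456726074219, 235.7339630126953), (40.19743728637695, 42.398162841796875), 42.932376861572266) zmax [ 59.8 107.2 109.6] topmed [365.8 235.8 106.4]
top stand 0.76 [222, 223, 251, 255] rect ((469.4762878417969, 233.11624145507812), (67.37063598632812, 87.47357940673828), 77.65609741210938) zmax [40.3 75.7 78.3] topmed [466.6 230.7  74.9]
top lug 0.56 [300, 184, 376, 228] rect ((563.5635986328125, -74.5887451171875), (222.32424926757812, 81.98882293701172), 72.6248779296875) zmax [34.5 38.7 51.1] topmed [563.1 -73.   37.9]
top lug 0.56 [223, 232, 242, 248] rect ((468.0268249511719, 232.41412353515625), (42.426353454589844, 39.96039962768555), 0.8304439783096313) zmax [ 82.7 130.6 134.9] topmed [468.5 232.8 130.6]Traceback (most recent call last):
  File "<stdin>", line 11, in <module>
NameError: name 'outline' is not defined. Did you mean: 'outline_of'?
Traceback (most recent call last):
FileNotFoundError: [Errno 2] No such file or directory: 'sideX.npy'
```

Run:
```python
import cv2
im=cv2.imread('pics/top0.png')[120:300,200:400]
cv2.imwrite('pics/top0z.png',cv2.resize(im,(660,594),interpolation=cv2.INTER_CUBIC))
im=cv2.imread('pics/side0.png')[160:340,200:420]
cv2.imwrite('pics/side0z.png',cv2.resize(im,(720,590),interpolation=cv2.INTER_CUBIC))
```

```text
(no output)
```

View pics/top0z.png

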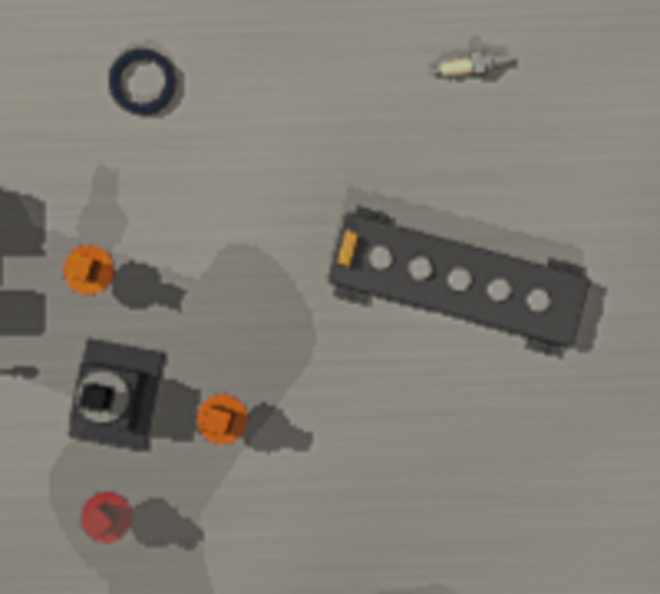

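View pics/side0z.png

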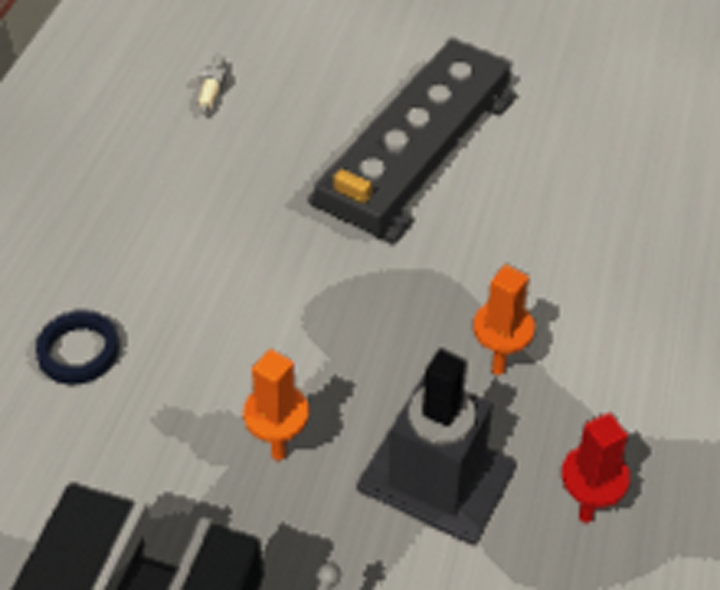

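Emit:
servo_tool([
  {"dr": [0, 0, 0], "delta_pos": [-0.8, -0.28, 0], "hand": 1},
  {"dr": [0, 0, 0], "delta_pos": [-0.8, -0.28, 0], "hand": 1},
  {"dr": [0, 0, 0], "delta_pos": [-0.8, -0.28, 0], "hand": 1},
  {"dr": [0, 0, 0], "delta_pos": [-0.8, -0.28, 0], "hand": 1},
  {"dr": [0, 0, 0], "delta_pos": [-0.8, -0.28, 0], "hand": 1},
  {"dr": [0, 0, 0], "delta_pos": [-0.8, -0.28, 0], "hand": 1},
  {"dr": [0, 0, 0], "delta_pos": [-0.8, -0.28, 0], "hand": 1},
  {"dr": [0, 0, 0], "delta_pos": [-0.8, -0.28, 0], "hand": 1},
  {"dr": [0, 0, 0], "delta_pos": [0, 0, 0], "hand": 1},
  {"dr": [0, 0, 0], "delta_pos": [0, 0, 0], "hand": 1},
], squeeze=80)

```text
time_s: 2.2
eef_pos: [474.6, 226.2, 231.4]
ee_rot: [0.0, 0.222, 0.975, 0.001]
force: [0.1, 0.1, -0.4]
grip_width: 0.999
```

Run:
```python
from h import *
s=ctrl.sense(); print(s)
c=get_calibration('wrist'); im,d=capture('wrist'); save('w1',im); np.savez('w1.npz',d=d,T=c['T'],K=c['camera_matrix'])
```

```text
{'time_s': 2.2, 'joints': array([ 2.21321708e-01,  3.13827033e-01,  1.49616060e+00,  8.78738771e-04,
        1.33047680e+00, -9.02523432e-01]), 'dq': array([-0.01460662,  0.00424521, -0.00805568, -0.00397351, -0.00139168,
       -0.00445691]), 'tau': array([-9.25495606e-01, -4.08799624e+01, -2.61439258e+01, -3.04791774e-02,
       -1.91349769e-02, -2.16527714e-02]), 'eef_pos': array([474.63617823, 226.22780055, 231.39981149]), 'ee_rot': array([3.25578428e-04, 2.21721805e-01, 9.75109707e-01, 6.27995165e-04]), 'force': array([ 0.06440672,  0.06855333, -0.44321935]), 'wrist_torque': array([-0.01912215, -0.00670457, -0.03803593]), 'grip_width': 0.9990383633398895}
```

View pics/w1.png

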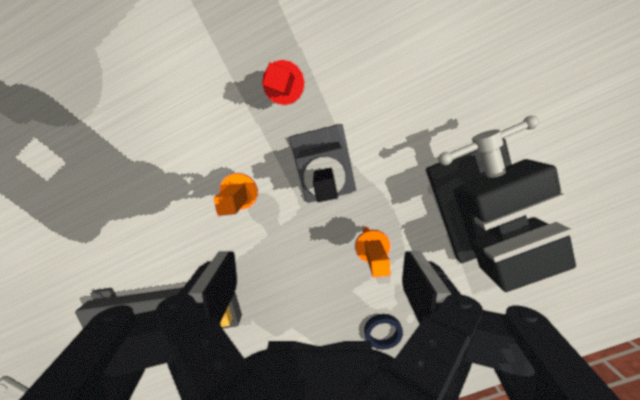

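The wrist view shows the black-handled probe in its stand at (325,180). The red look-alike is at (284,82) and the orange ones are at (236,192) and (373,248). All are well clear of the open fingers. Next I fit the handle's centre and yaw.

Run:
```python
from h import *
z=np.load('w1.npz'); d=z['d']
P,u,v=pts('wrist',d,T=z['T'])
R=(abs(P[:,0]-468)<45)&(abs(P[:,1]-232)<45)
for nm,lo,hi in [('handletop',126,136),('handle',90,136),('collar',78,84),('rim',72,77),('foot',3,14)]:
    m=R&(P[:,2]>lo)&(P[:,2]<hi)
    q=P[m]
    print(nm,m.sum(),q.mean(0).round(1),cv2.minAreaRect(q[:,:2].astype(np.float32)))
im=cv2.imread('pics/w1.png')[110:220,260:380]
cv2.imwrite('pics/w1z.png',cv2.resize(im,(640,586),interpolation=cv2.INTER_CUBIC))
# top camera, X
X=np.load('topX.npy').reshape(-1,3)
m=(abs(X[:,0]-468)<30)&(abs(X[:,1]-232)<30)&(X[:,2]>126)&(X[:,2]<137)
print(X[m].mean(0),cv2.minAreaRect(X[m][:,:2].astype(np.float32)))
```

```text
handletop 509 [469.  235.4 130.9] ((469.7546691894531, 235.07501220703125), (19.848743438720703, 20.13347053527832), 76.3561019897461)
handle 679 [466.8 236.  125.5] ((469.6116027832031, 235.1326141357422), (19.86650848388672, 20.487079620361328), 76.12887573242188)
collar 731 [464.3 237.6  81. ] ((467.62554931640625, 236.0821533203125), (43.30014419555664, 38.984249114990234), 68.09337615966797)
rim 773 [465.1 237.1  75.1] ((469.7673034667969, 235.12139892578125), (50.13130569458008, 50.20944595336914), 78.10962677001953)
foot 1246 [447.6 245.    8. ] ((469.3623046875, 235.39356994628906), (70.0187759399414, 88.87340545654297), 77.99223327636719)
[469.39085402 232.937199   129.89927506] ((469.3927001953125, 233.98338317871094), (19.618457794189453, 18.886001586914062), 87.64354705810547)
```

View pics/w1z.png

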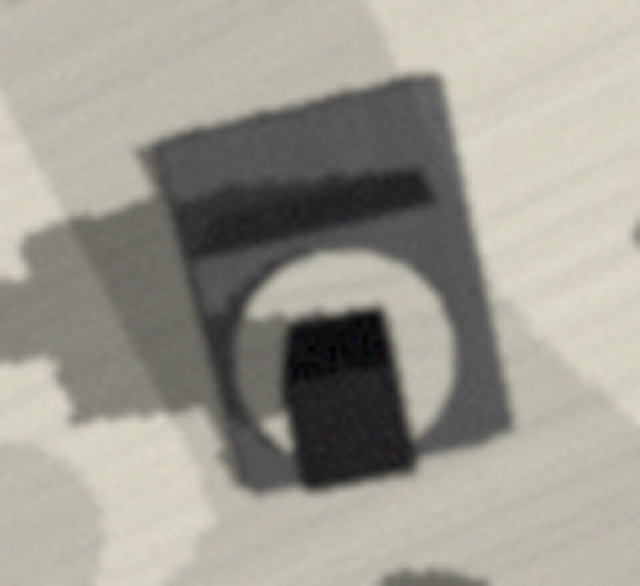

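Emit:
servo_tool([
  {"dr": [0, 0, 0], "delta_pos": [0.166, 0.116, 0], "hand": 0.8},
  {"dr": [0, 0, -0.53], "delta_pos": [0, 0, 0], "hand": 0.8},
  {"dr": [0, 0, -0.53], "delta_pos": [0, 0, 0], "hand": 0.8},
  {"dr": [0, 0, 0], "delta_pos": [0, 0, 0.6], "hand": 0.8},
  {"dr": [0, 0, 0], "delta_pos": [0, 0, 0.6], "hand": 0.8},
  {"dr": [0, 0, 0], "delta_pos": [0, 0, 0.4], "hand": 0.8},
  {"dr": [0, 0, 0], "delta_pos": [0, 0, 0], "hand": 0.8},
])

```text
time_s: 3.12
eef_pos: [464.1, 243.7, 150.8]
ee_rot: [0.001, 0.122, 0.992, 0.002]
force: [-0.0, -0.3, 1.3]
grip_width: 0.803
```

Run:
```python
from h import *
s=ctrl.sense(); print(s['eef_pos'],s['ee_rot'],s['grip_width'],s['force'])
c=get_calibration('wrist'); im,d=capture('wrist'); save('w2',im); 
P,u,v=pts('wrist',d,T=c['T'])
R=(abs(P[:,0]-468)<45)&(abs(P[:,1]-232)<45)
for nm,lo,hi in [('handletop',126,136),('collar',78,84),('rim',72,77),('foot',3,14)]:
    q=P[R&(P[:,2]>lo)&(P[:,2]<hi)]
    print(nm,len(q),q.mean(0).round(1) if len(q) else 0,cv2.minAreaRect(q[:,:2].astype(np.float32)) if len(q)>4 else 0)
```

```text
[464.14584257 243.69949857 150.80439125] [0.00124952 0.12245418 0.99247214 0.00157075] 0.8029059126898505 [-0.04065337 -0.34865013  1.25847234]
handletop 971 [468.2 235.5 130.7] ((469.16522216796875, 235.03704833984375), (19.776514053344727, 20.444921493530273), 76.05384826660156)
collar 1229 [463.5 237.6  81. ] ((467.17529296875, 236.2527313232422), (43.18692398071289, 38.3300895690918), 68.92353057861328)
rim 1261 [463.1 237.4  75. ] ((469.65960693359375, 235.14512634277344), (50.04133987426758, 50.832027435302734), 78.10897827148438)
foot 1812 [444.2 246.1   8.1] ((465.81494140625, 235.86166381835938), (69.93865966796875, 82.5876235961914), 77.58628845214844)
```

View pics/w2.png

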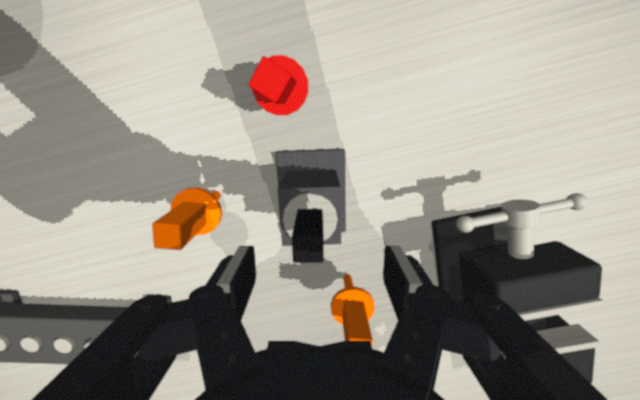

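Emit:
servo_tool([
  {"dr": [0, 0, 0], "delta_pos": [-0.15, -0.14, 0], "hand": 0.8},
])

```text
time_s: 3.3
eef_pos: [470.5, 235.8, 152.9]
ee_rot: [0.003, 0.122, 0.993, 0.002]
force: [0.5, -0.2, 0.2]
grip_width: 0.8
```

Emit:
servo_tool([
  {"dr": [0, 0, 0], "delta_pos": [0, 0, 0], "hand": 0.8},
])

```text
time_s: 3.42
eef_pos: [471.1, 235.4, 153.7]
ee_rot: [0.004, 0.122, 0.993, 0.002]
force: [-0.3, -0.5, -0.1]
grip_width: 0.799
```

Emit:
servo_tool([
  {"dr": [0, 0, 0], "delta_pos": [0, 0, 0], "hand": 0.8},
])

```text
time_s: 3.55
eef_pos: [471.4, 235.3, 154.3]
ee_rot: [0.004, 0.122, 0.993, 0.003]
force: [0.1, 0.6, -0.9]
grip_width: 0.803
```

```bash
cat >> h.py <<'E'
from scipy.spatial.transform import Rotation as Ro
def goal(pos,yaw_y=None,q=None):
    """tool-frame shift (units 50mm) and turn (units 10deg) to a vertical pose with tool y at yaw_y deg"""
    s=ctrl.sense(); w,x,y,z=s['ee_rot']; R=Ro.from_quat([x,y,z,w])
    M=R.as_matrix(); cur=np.degrees(np.arctan2(M[1,1],M[0,1]))
    if yaw_y is None: yaw_y=cur
    a=np.radians(yaw_y); ty=np.array([np.cos(a),np.sin(a),0]); tz=np.array([0,0,-1.]); tx=np.cross(ty,tz)
    G=Ro.from_matrix(np.stack([tx,ty,tz],1))
    rv=(R.inv()*G).as_rotvec()/np.radians(10)
    dp=M.T@(np.array(pos)-s['eef_pos'])/50
    print('t',round(s['time_s'],2),'pos',s['eef_pos'].round(2),'yaw',round(cur,2),'tilt',M[:2,2].round(4),'F',s['force'].round(2),'Tq',s['wrist_torque'].round(3),'grip',round(s['grip_width'],3))
    print('shift units',dp.round(3),'turn units',rv.round(3))
E
python3 -c "
from h import *
goal([469.4,235.1,97],75.9)"
```

```text
t 3.55 pos [471.39 235.31 154.28] yaw 75.97 tilt [0.0087 0.0043] F [ 0.05  0.64 -0.89] Tq [-0.033 -0.039  0.002] grip 0.803
shift units [ 0.046 -0.021  1.145] turn units [0.036 0.042 0.007]
```

Emit:
servo_tool([
  {"dr": [0.036, 0.042, 0], "delta_pos": [0.046, -0.02, 0.2], "hand": 0.8},
  {"dr": [0, 0, 0], "delta_pos": [0, 0, 0.3], "hand": 0.8},
  {"dr": [0, 0, 0], "delta_pos": [0, 0, 0.3], "hand": 0.8},
  {"dr": [0, 0, 0], "delta_pos": [0, 0, 0.2], "hand": 0.8},
  {"dr": [0, 0, 0], "delta_pos": [0, 0, 0], "hand": 0.8},
])

```text
time_s: 4.18
eef_pos: [468.1, 234.8, 99.8]
ee_rot: [-0.001, 0.122, 0.993, -0.001]
force: [0.1, 0.6, 0.5]
grip_width: 0.801
```

```bash
python3 -c "
from h import *
goal([469.4,235.1,95],75.9)"
```

```text
t 4.17 pos [468.11 234.81  99.76] yaw 75.96 tilt [-0.0026 -0.0008] F [0.07 0.58 0.52] Tq [ 0.039 -0.027 -0.009] grip 0.801
shift units [-0.024  0.012  0.095] turn units [-0.008 -0.014  0.006]
```

Emit:
servo_tool([
  {"dr": [0, 0, 0], "delta_pos": [-0.024, 0.012, 0.09], "hand": 0.8},
  {"dr": [0, 0, 0], "delta_pos": [0, 0, 0], "hand": 0},
  {"dr": [0, 0, 0], "delta_pos": [0, 0, 0], "hand": 0},
  {"dr": [0, 0, 0], "delta_pos": [0, 0, 0], "hand": 0},
  {"dr": [0, 0, 0], "delta_pos": [0, 0, 0], "hand": 0},
  {"dr": [0, 0, 0], "delta_pos": [0, 0, 0], "hand": 0},
], squeeze=100)

```text
time_s: 4.92
eef_pos: [470.1, 235.3, 96.0]
ee_rot: [-0.0, 0.122, 0.993, -0.0]
force: [-0.3, -0.8, -1.6]
grip_width: 0.219
```

```bash
python3 -c "
from h import *
goal([469.4,235.1,95],75.9)"
```

```text
t 4.92 pos [470.11 235.28  96.05] yaw 75.96 tilt [-0.0005 -0.0002] F [-0.35 -0.84 -1.56] Tq [ 0.054 -0.011  0.017] grip 0.219
shift units [ 0.013 -0.007  0.021] turn units [-0.002 -0.002  0.006]
```

Emit:
servo_tool([
  {"dr": [0, 0, 0], "delta_pos": [0, 0, 0], "hand": 0},
  {"dr": [0, 0, 0], "delta_pos": [0, 0, -0.1], "hand": 0},
  {"dr": [0, 0, 0], "delta_pos": [0, 0, -0.3], "hand": 0},
  {"dr": [0, 0, 0], "delta_pos": [0, 0, -0.4], "hand": 0},
  {"dr": [0, 0, 0], "delta_pos": [0, 0, -0.5], "hand": 0},
  {"dr": [0, 0, 0], "delta_pos": [0, 0, -0.5], "hand": 0},
  {"dr": [0, 0, 0], "delta_pos": [0, 0, -0.3], "hand": 0},
  {"dr": [0, 0, 0], "delta_pos": [0, 0, 0], "hand": 0},
])

```text
time_s: 5.92
eef_pos: [470.5, 235.4, 210.0]
ee_rot: [0.002, 0.122, 0.993, 0.001]
force: [0.4, -0.4, -2.2]
grip_width: 0.221
```

Run:
```python
from h import *
# casting geometry from top: buttons
im=cv2.imread('pics/top0.png'); X=np.load('topX.npy')
g=cv2.cvtColor(im,cv2.COLOR_BGR2GRAY)
r=outline_of('top','casting')
m=(X[...,2]>25)&(X[...,2]<46)&(abs(X[...,0]-562)<80)&(abs(X[...,1]+74)<130)
b=m&(g>120)
n,lab,st,ce=cv2.connectedComponentsWithStats(b.astype(np.uint8))
for i in range(1,n):
    if st[i,4]>8: print(st[i],ce[i],X[lab==i].mean(0).round(1))
hsv=cv2.cvtColor(im,cv2.COLOR_BGR2HSV)
l=(hsv[...,1]>120)&(X[...,2]>40)&(X[...,2]<58)&(abs(X[...,0]-562)<80)&(abs(X[...,1]+74)<150)
print('lug',l.sum(),X[l].mean(0))
goal([562+.26*72,-74+.96*72,200],75.9)
```

```text
[312 195   6   6  31] [314.74193548 197.58064516] [584.4  -5.   38.4]
[324 198   6   6  25] [326.84 200.72] [574.2 -39.7  41.8]
[336 202   6   6  30] [338.63333333 204.36666667] [562.9 -73.8  38.6]
[348 205   6   6  30] [350.63333333 207.36666667] [ 553.2 -108.3   39.5]
[360 208   6   6  30] [362.66666667 210.5       ] [ 543.2 -143.    39.6]
lug 42 [591.25191259  23.36400652  50.1009534 ]
t 5.97 pos [470.17 235.36 209.25] yaw 75.97 tilt [0.0026 0.0006] F [ 0.65 -0.19 -0.05] Tq [-0.066  0.003 -0.002] grip 0.222
shift units [-3.31  -4.126  0.188] turn units [0.007 0.014 0.007]
```

Emit:
servo_tool([
  {"dr": [0, 0, 0], "delta_pos": [-0.3, -0.28, 0], "hand": 0},
  {"dr": [0, 0, 0], "delta_pos": [-0.6, -0.56, 0], "hand": 0},
  {"dr": [0, 0, 0], "delta_pos": [-0.6, -0.56, 0], "hand": 0},
  {"dr": [0, 0, 0], "delta_pos": [-0.6, -0.56, 0], "hand": 0},
  {"dr": [0, 0, 0], "delta_pos": [-0.6, -0.56, 0], "hand": 0},
  {"dr": [0, 0, 0], "delta_pos": [-0.6, -0.56, 0], "hand": 0},
  {"dr": [0, 0, 0], "delta_pos": [-0.4, -0.4, 0], "hand": 0},
  {"dr": [0, 0, 0], "delta_pos": [-0.2, -0.2, 0], "hand": 0},
  {"dr": [0, 0, 0], "delta_pos": [0, 0, 0], "hand": 0},
  {"dr": [0, 0, 0], "delta_pos": [0, 0, 0], "hand": 0},
])

```text
time_s: 7.22
eef_pos: [615.7, 4.2, 202.4]
ee_rot: [-0.005, 0.121, 0.993, 0.001]
force: [-0.3, 0.3, -0.2]
grip_width: 0.221
```

Run:
```python
from h import *
goal([582,-5,200],75.9)
c=get_calibration('wrist'); im,d=capture('wrist'); save('w3',im); np.savez('w3.npz',d=d,T=c['T'],K=c['camera_matrix'])
im,d=capture('side'); save('s3',im)
goal([582,-5,200],75.9)
```

```text
t 7.22 pos [615.66   4.24 202.43] yaw 76.11 tilt [-0.0095  0.0022] F [-0.3   0.29 -0.16] Tq [-0.029 -0.002 -0.011] grip 0.221
shift units [ 0.609 -0.341  0.055] turn units [-0.001 -0.056  0.021]
t 7.33 pos [615.72   4.29 202.63] yaw 76.13 tilt [-0.0092  0.0021] F [-0.05  1.32 -0.86] Tq [-0.033 -0.058 -0.001] grip 0.222
shift units [ 0.61  -0.342  0.058] turn units [-0.001 -0.054  0.023]
```

View pics/w3.png

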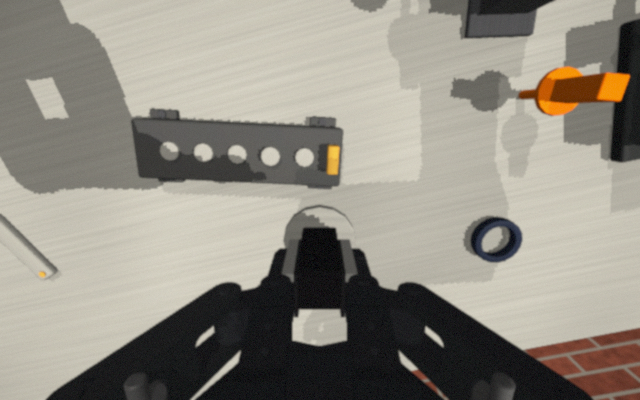

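View pics/s3.png

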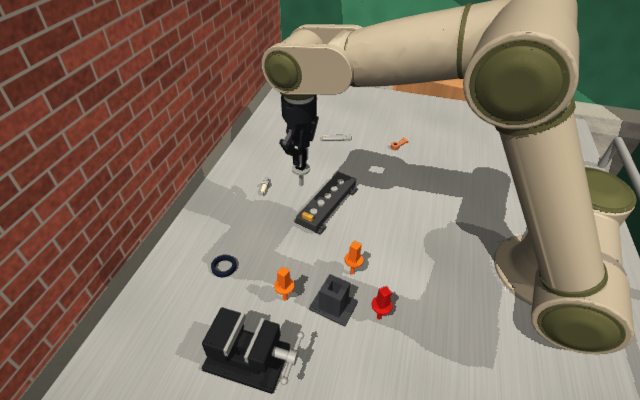

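The wrist view shows the probe held upright in the fingers, and the whole casting is visible: lug at (334,158), button 1 at (304,157), button 5 at (170,151). Next I measure the buttons and the held probe's collar.

Run:
```python
from h import *
z=np.load('w3.npz'); d=z['d']; P,u,v=pts('wrist',d,T=z['T'])
X=np.zeros((400,640,3)); X[v,u]=P
im=cv2.imread('pics/w3.png'); hsv=cv2.cvtColor(im,cv2.COLOR_BGR2HSV); g=hsv[...,2]
# top of casting
m=(X[...,2]>30)&(X[...,2]<46)&(abs(X[...,0]-562)<80)&(abs(X[...,1]+74)<130)
q=X[m][:,:2].astype(np.float32); print('cast rect',cv2.minAreaRect(q))
b=(g>130)&(hsv[...,1]<60)&m
n,lab,st,ce=cv2.connectedComponentsWithStats(b.astype(np.uint8)); C=[]
hc=X[...,2]
for i in range(1,n):
    if st[i,4]>60:
        (cx,cy),rr=cv2.minEnclosingCircle(np.argwhere(lab==i)[:,::-1].astype(np.float32))
        K=z['K'];T=z['T']
        ray=T[:3,:3]@np.array([(cx-K[0,2])/K[0,0],(cy-K[1,2])/K[1,1],1]); t=(41-T[2,3])/ray[2]
        C.append((T[:3,3]+ray*t)[:2])
        print(st[i],ce[i].round(1),'mean',X[lab==i].mean(0).round(2),'median z',np.median(X[lab==i][:,2]).round(2),'circ',round(rr,1),C[-1].round(1))
l=(hsv[...,1]>120)&(hc>46)&(hc<58)&(abs(X[...,0]-562)<80)&(abs(X[...,1]+74)<150)
print('lug',X[l].mean(0).round(2),cv2.minAreaRect(X[l][:,:2].astype(np.float32)))
# collar
print('collar region')
mm=(abs(X[...,0]-616)<40)&(abs(X[...,1]-4)<40)&(hc>150)&(hc<215)
vv,uu=np.nonzero(mm)
for lo in range(150,240,10):
    k=mm&(hc>=lo)&(hc<lo+10)
    if k.sum()>5:
        vs,us=np.nonzero(k); print(lo,k.sum(),X[k].mean(0).round(1),us.min(),us.max(),vs.min(),vs.max())
```

```text
cast rect ((563.4117431640625, -72.88495635986328), (224.0067901611328, 64.1673355102539), 73.44971466064453)
[162 141  17  17 161] [169.7 147.9] mean [ 539.74 -139.89   39.93] median z 40.08 circ 8.6 [ 540.5 -139.9]
[194 143  19  18 261] [203.1 151.5] mean [ 551.82 -106.88   39.81] median z 39.97 circ 9.9 [ 551.7 -106.2]
[228 145  19  16 224] [237.1 152.2] mean [561.13 -72.04  39.79] median z 39.93 circ 9.5 [561.9 -72.1]
[261 147  19  19 290] [270. 156.] mean [573.07 -38.51  43.17] median z 43.6 circ 9.7 [573.1 -39.1]
[295 148  19  19 283] [304.2 157. ] mean [583.24  -4.05  39.79] median z 40.02 circ 9.5 [583.  -4.]
lug [591.59  24.9   51.84] ((592.1553344726562, 24.840534210205078), (11.827628135681152, 29.363771438598633), 73.53726959228516)
collar region
180 1613 [603.8   7.4 187.4] 284 355 205 248
190 248 [605.6   7.1 195.2] 302 337 228 236
200 366 [605.6   6.9 206. ] 281 360 235 250
210 370 [606.4   6.8 212.6] 275 364 242 254
```

Emit:
servo_tool([
  {"dr": [0, -0.05, 0], "delta_pos": [0.2, -0.1, 0], "hand": 0},
  {"dr": [0, 0, 0], "delta_pos": [0.24, -0.13, 0.1], "hand": 0},
  {"dr": [0, 0, 0], "delta_pos": [0.14, -0.08, 0.3], "hand": 0},
  {"dr": [0, 0, 0], "delta_pos": [0, 0, 0.4], "hand": 0},
  {"dr": [0, 0, 0], "delta_pos": [0, 0, 0.3], "hand": 0},
  {"dr": [0, 0, 0], "delta_pos": [0, 0, 0.15], "hand": 0},
  {"dr": [0, 0, 0], "delta_pos": [0, 0, 0], "hand": 0},
])

```text
time_s: 8.2
eef_pos: [582.2, 0.2, 140.3]
ee_rot: [0.001, 0.118, 0.993, -0.0]
force: [-0.2, -0.3, -1.5]
grip_width: 0.221
```

```bash
python3 -c "
from h import *
goal([583.9,-3.9,120],75.9)"
```

```text
t 8.2 pos [5.8223e+02 2.3000e-01 1.4030e+02] yaw 76.45 tilt [ 0.0029 -0.0004] F [-0.18 -0.33 -1.48] Tq [-0.042  0.011  0.02 ] grip 0.221
shift units [-0.051 -0.073  0.406] turn units [0.002 0.016 0.055]
```

Emit:
servo_tool([
  {"dr": [0, 0.01, 0.05], "delta_pos": [-0.05, -0.07, 0.1], "hand": 0},
  {"dr": [0, 0, 0], "delta_pos": [0, 0, 0.15], "hand": 0},
  {"dr": [0, 0, 0], "delta_pos": [0, 0, 0.1], "hand": 0},
  {"dr": [0, 0, 0], "delta_pos": [0, 0, 0], "hand": 0},
  {"dr": [0, 0, 0], "delta_pos": [0, 0, 0], "hand": 0},
])

```text
time_s: 8.82
eef_pos: [584.6, -4.2, 122.6]
ee_rot: [0.001, 0.123, 0.992, 0.0]
force: [0.3, -0.3, -0.5]
grip_width: 0.219
```

```bash
python3 -c "
from h import *
goal([583.9,-3.9,113],75.9)"
```

```text
t 8.82 pos [584.65  -4.2  122.64] yaw 75.91 tilt [ 0.0029 -0.0003] F [ 0.28 -0.3  -0.5 ] Tq [ 0.023 -0.009 -0.021] grip 0.219
shift units [0.017 0.002 0.193] turn units [0.002 0.017 0.001]
```

Emit:
servo_tool([
  {"dr": [0, 0.015, 0], "delta_pos": [0.015, 0, 0.05], "hand": 0},
  {"dr": [0, 0, 0], "delta_pos": [0, 0, 0.04], "hand": 0},
  {"dr": [0, 0, 0], "delta_pos": [0, 0, 0.03], "hand": 0},
])

```text
time_s: 9.2
eef_pos: [584.0, -4.0, 116.6]
ee_rot: [0.0, 0.123, 0.992, 0.0]
force: [0.1, -0.7, -2.4]
grip_width: 0.222
```

Emit:
servo_tool([
  {"dr": [0, 0, 0], "delta_pos": [0, 0, 0.02], "hand": 0},
])

```text
time_s: 9.32
eef_pos: [584.0, -4.0, 115.6]
ee_rot: [0.0, 0.123, 0.992, 0.0]
force: [0.4, -0.5, -1.1]
grip_width: 0.219
```

Emit:
servo_tool([
  {"dr": [0, 0, 0], "delta_pos": [0, 0, 0.02], "hand": 0},
])

```text
time_s: 9.45
eef_pos: [584.0, -4.0, 114.5]
ee_rot: [0.0, 0.123, 0.992, 0.0]
force: [-0.1, -0.1, -1.5]
grip_width: 0.22
```

Emit:
servo_tool([
  {"dr": [0, 0, 0], "delta_pos": [0, 0, 0.02], "hand": 0},
])

```text
time_s: 9.57
eef_pos: [584.0, -4.0, 113.4]
ee_rot: [0.0, 0.123, 0.992, 0.0]
force: [-0.2, -0.0, -0.9]
grip_width: 0.225
```

Emit:
servo_tool([
  {"dr": [0, 0, 0], "delta_pos": [0, 0, 0.02], "hand": 0},
])

```text
time_s: 9.7
eef_pos: [584.1, -4.0, 112.5]
ee_rot: [0.001, 0.123, 0.992, 0.0]
force: [-1.1, -0.2, 4.0]
grip_width: 0.223
```

Emit:
servo_tool([
  {"dr": [0, 0, 0], "delta_pos": [0, 0, 0.015], "hand": 0},
])

```text
time_s: 9.82
eef_pos: [584.3, -4.0, 112.4]
ee_rot: [0.001, 0.123, 0.992, 0.0]
force: [-1.3, 0.9, 6.8]
grip_width: 0.223
```

Emit:
servo_tool([
  {"dr": [0, 0, 0], "delta_pos": [0, 0, 0.015], "hand": 0},
])

```text
time_s: 9.95
eef_pos: [584.4, -4.0, 112.4]
ee_rot: [0.001, 0.123, 0.992, 0.0]
force: [-2.4, 0.1, 6.2]
grip_width: 0.219
```

Emit:
servo_tool([
  {"dr": [0, 0, 0], "delta_pos": [0, 0, -0.1], "hand": 0},
  {"dr": [0, 0, 0], "delta_pos": [0, 0, -0.15], "hand": 0},
  {"dr": [0, 0, 0], "delta_pos": [0.01, -0.25, 0], "hand": 0},
  {"dr": [0, 0, 0], "delta_pos": [0.01, -0.3, 0], "hand": 0},
  {"dr": [0, 0, 0], "delta_pos": [0.01, -0.15, 0], "hand": 0},
  {"dr": [0, 0, 0], "delta_pos": [0, 0, 0], "hand": 0},
])

```text
time_s: 10.7
eef_pos: [573.4, -40.8, 125.2]
ee_rot: [0.001, 0.123, 0.992, -0.0]
force: [-0.3, 0.6, -1.2]
grip_width: 0.217
```

```bash
python3 -c "
from h import *
goal([573.7,-38.4,117],75.9)"
```

```text
t 10.7 pos [573.39 -40.78 125.24] yaw 75.87 tilt [ 0.0019 -0.0003] F [-0.34  0.58 -1.16] Tq [-0.033  0.016  0.009] grip 0.217
shift units [0.006 0.048 0.165] turn units [ 0.001  0.011 -0.003]
```

Emit:
servo_tool([
  {"dr": [0, 0.01, 0], "delta_pos": [0.006, 0.03, 0.04], "hand": 0},
  {"dr": [0, 0, 0], "delta_pos": [0, 0.01, 0.03], "hand": 0},
  {"dr": [0, 0, 0], "delta_pos": [0, 0, 0.03], "hand": 0},
  {"dr": [0, 0, 0], "delta_pos": [0, 0, 0.02], "hand": 0},
])

```text
time_s: 11.2
eef_pos: [573.6, -37.9, 118.6]
ee_rot: [-0.0, 0.123, 0.992, 0.0]
force: [0.2, -0.6, -0.9]
grip_width: 0.223
```

Emit:
servo_tool([
  {"dr": [0, 0, 0], "delta_pos": [0, 0, 0.02], "hand": 0},
])

```text
time_s: 11.32
eef_pos: [573.6, -37.8, 117.5]
ee_rot: [-0.0, 0.123, 0.992, 0.0]
force: [0.1, 0.3, -1.8]
grip_width: 0.216
```

Emit:
servo_tool([
  {"dr": [0, 0, 0], "delta_pos": [0, 0, 0.02], "hand": 0},
])

```text
time_s: 11.45
eef_pos: [573.7, -37.8, 116.4]
ee_rot: [-0.0, 0.123, 0.992, 0.0]
force: [0.1, 0.8, -0.9]
grip_width: 0.22
```

Emit:
servo_tool([
  {"dr": [0, 0, 0], "delta_pos": [0, 0, 0.015], "hand": 0},
])

```text
time_s: 11.58
eef_pos: [573.8, -37.8, 116.1]
ee_rot: [0.0, 0.123, 0.992, 0.0]
force: [-1.3, 0.4, 5.1]
grip_width: 0.22
```

Emit:
servo_tool([
  {"dr": [0, 0, 0], "delta_pos": [0, 0, 0.015], "hand": 0},
])

```text
time_s: 11.7
eef_pos: [574.0, -37.8, 116.0]
ee_rot: [0.0, 0.123, 0.992, 0.0]
force: [-2.8, 1.3, 6.4]
grip_width: 0.221
```

Emit:
servo_tool([
  {"dr": [0, 0, 0], "delta_pos": [0, 0, 0.015], "hand": 0},
])

```text
time_s: 11.82
eef_pos: [574.0, -37.8, 116.0]
ee_rot: [0.001, 0.122, 0.992, 0.0]
force: [-2.7, 0.7, 6.0]
grip_width: 0.22
```

Contact on button 2 came at TCP z 116.0, against 112.4 on button 1, so button 2 stands about 3.6 mm proud. On to button 3.

Emit:
servo_tool([
  {"dr": [0, 0, 0], "delta_pos": [0, 0, -0.1], "hand": 0},
  {"dr": [0, 0, 0], "delta_pos": [0, 0, -0.08], "hand": 0},
  {"dr": [0, 0, 0], "delta_pos": [0.01, -0.25, 0], "hand": 0},
  {"dr": [0, 0, 0], "delta_pos": [0.01, -0.3, 0], "hand": 0},
  {"dr": [0, 0, 0], "delta_pos": [0.01, -0.12, 0], "hand": 0},
  {"dr": [0, 0, 0], "delta_pos": [0, 0, 0], "hand": 0},
])

```text
time_s: 12.58
eef_pos: [563.4, -73.0, 125.0]
ee_rot: [0.0, 0.123, 0.992, 0.0]
force: [-0.3, 0.5, -1.4]
grip_width: 0.219
```

```bash
python3 -c "
from h import *
goal([563.4,-72.9,113],75.9)"
```

```text
t 12.57 pos [563.38 -73.02 124.95] yaw 75.87 tilt [0.0007 0.    ] F [-0.33  0.51 -1.44] Tq [ 0.011 -0.024  0.008] grip 0.219
shift units [0.    0.002 0.239] turn units [ 0.001  0.004 -0.003]
```

Emit:
servo_tool([
  {"dr": [0, 0, 0], "delta_pos": [0, 0, 0.04], "hand": 0},
  {"dr": [0, 0, 0], "delta_pos": [0, 0, 0.04], "hand": 0},
  {"dr": [0, 0, 0], "delta_pos": [0, 0, 0.04], "hand": 0},
  {"dr": [0, 0, 0], "delta_pos": [0, 0, 0.03], "hand": 0},
  {"dr": [0, 0, 0], "delta_pos": [0, 0, 0.02], "hand": 0},
])

```text
time_s: 13.2
eef_pos: [563.4, -72.2, 115.6]
ee_rot: [0.0, 0.123, 0.992, 0.0]
force: [-0.1, -0.1, -2.1]
grip_width: 0.225
```

Emit:
servo_tool([
  {"dr": [0, 0, 0], "delta_pos": [0, 0, 0.02], "hand": 0},
])

```text
time_s: 13.32
eef_pos: [563.5, -72.2, 114.5]
ee_rot: [0.0, 0.123, 0.992, 0.0]
force: [-0.4, -0.0, -1.4]
grip_width: 0.221
```

Emit:
servo_tool([
  {"dr": [0, 0, 0], "delta_pos": [0, 0, 0.015], "hand": 0},
])

```text
time_s: 13.45
eef_pos: [563.5, -72.2, 113.7]
ee_rot: [0.0, 0.123, 0.992, 0.0]
force: [0.2, -0.4, -1.9]
grip_width: 0.221
```

Emit:
servo_tool([
  {"dr": [0, 0, 0], "delta_pos": [0, 0, 0.015], "hand": 0},
])

```text
time_s: 13.58
eef_pos: [563.5, -72.2, 113.0]
ee_rot: [0.0, 0.123, 0.992, 0.0]
force: [0.1, -1.2, -0.7]
grip_width: 0.218
```

Emit:
servo_tool([
  {"dr": [0, 0, 0], "delta_pos": [0, 0, 0.015], "hand": 0},
])

```text
time_s: 13.7
eef_pos: [563.6, -72.2, 112.5]
ee_rot: [0.0, 0.123, 0.992, 0.0]
force: [-1.1, 0.8, 4.3]
grip_width: 0.221
```

Contact. I hold it for two rows, then lift and go to button 4.

Emit:
servo_tool([
  {"dr": [0, 0, 0], "delta_pos": [0, 0, 0.015], "hand": 0},
  {"dr": [0, 0, 0], "delta_pos": [0, 0, 0.015], "hand": 0},
])

```text
time_s: 13.95
eef_pos: [563.8, -72.3, 112.3]
ee_rot: [0.001, 0.122, 0.992, 0.0]
force: [-3.2, 0.8, 7.3]
grip_width: 0.22
```

Emit:
servo_tool([
  {"dr": [0, 0, 0], "delta_pos": [0, 0, -0.1], "hand": 0},
  {"dr": [0, 0, 0], "delta_pos": [0, 0, -0.08], "hand": 0},
  {"dr": [0, 0, 0], "delta_pos": [0.01, -0.25, 0], "hand": 0},
  {"dr": [0, 0, 0], "delta_pos": [0.01, -0.3, 0], "hand": 0},
  {"dr": [0, 0, 0], "delta_pos": [0.01, -0.12, 0], "hand": 0},
  {"dr": [0, 0, 0], "delta_pos": [0, 0, 0], "hand": 0},
])

```text
time_s: 14.7
eef_pos: [553.2, -107.5, 121.3]
ee_rot: [0.001, 0.123, 0.992, -0.0]
force: [-0.7, -0.4, 0.0]
grip_width: 0.225
```

```bash
python3 -c "
from h import *
goal([553.2,-107.4,113],75.9)"
```

```text
t 14.7 pos [ 553.18 -107.47  121.32] yaw 75.87 tilt [ 0.0013 -0.0003] F [-0.68 -0.4   0.01] Tq [ 0.047 -0.044  0.059] grip 0.225
shift units [0.    0.001 0.166] turn units [ 0.     0.008 -0.003]
```

Emit:
servo_tool([
  {"dr": [0, 0, 0], "delta_pos": [0, 0, 0.04], "hand": 0},
  {"dr": [0, 0, 0], "delta_pos": [0, 0, 0.03], "hand": 0},
  {"dr": [0, 0, 0], "delta_pos": [0, 0, 0.03], "hand": 0},
  {"dr": [0, 0, 0], "delta_pos": [0, 0, 0.02], "hand": 0},
  {"dr": [0, 0, 0], "delta_pos": [0, 0, 0.015], "hand": 0},
])

```text
time_s: 15.32
eef_pos: [553.3, -106.6, 113.9]
ee_rot: [0.0, 0.123, 0.992, 0.0]
force: [0.4, -0.1, -1.3]
grip_width: 0.222
```

Emit:
servo_tool([
  {"dr": [0, 0, 0], "delta_pos": [0, 0, 0.015], "hand": 0},
])

```text
time_s: 15.45
eef_pos: [553.3, -106.6, 113.1]
ee_rot: [0.0, 0.122, 0.992, 0.0]
force: [0.1, 0.1, -1.0]
grip_width: 0.221
```

Emit:
servo_tool([
  {"dr": [0, 0, 0], "delta_pos": [0, 0, 0.015], "hand": 0},
])

```text
time_s: 15.58
eef_pos: [553.4, -106.6, 112.5]
ee_rot: [0.001, 0.122, 0.992, 0.0]
force: [-1.2, 0.5, 4.0]
grip_width: 0.218
```

Emit:
servo_tool([
  {"dr": [0, 0, 0], "delta_pos": [0, 0, 0.015], "hand": 0},
])

```text
time_s: 15.7
eef_pos: [553.6, -106.7, 112.4]
ee_rot: [0.001, 0.122, 0.992, -0.0]
force: [-2.2, 0.7, 8.0]
grip_width: 0.221
```

Emit:
servo_tool([
  {"dr": [0, 0, 0], "delta_pos": [0, 0, 0.015], "hand": 0},
])

```text
time_s: 15.82
eef_pos: [553.6, -106.7, 112.4]
ee_rot: [0.001, 0.122, 0.992, -0.0]
force: [-3.0, 0.1, 7.0]
grip_width: 0.219
```

Button 4 was touched flush at 112.4. On to button 5.

Emit:
servo_tool([
  {"dr": [0, 0, 0], "delta_pos": [0, 0, -0.1], "hand": 0},
  {"dr": [0, 0, 0], "delta_pos": [0, 0, -0.08], "hand": 0},
  {"dr": [0, 0, 0], "delta_pos": [0.01, -0.25, 0], "hand": 0},
  {"dr": [0, 0, 0], "delta_pos": [0.01, -0.3, 0], "hand": 0},
  {"dr": [0, 0, 0], "delta_pos": [0.01, -0.12, 0], "hand": 0},
  {"dr": [0, 0, 0], "delta_pos": [0, 0, 0], "hand": 0},
])

```text
time_s: 16.58
eef_pos: [543.0, -141.9, 121.4]
ee_rot: [0.001, 0.123, 0.992, -0.0]
force: [0.5, 0.4, -0.8]
grip_width: 0.217
```

```bash
python3 -c "
from h import *
goal([542.9,-141.9,113],75.9)"
```

```text
t 16.57 pos [ 542.97 -141.89  121.4 ] yaw 75.88 tilt [ 0.0019 -0.0005] F [ 0.5   0.37 -0.79] Tq [-0.052 -0.056 -0.071] grip 0.217
shift units [ 0.002 -0.001  0.168] turn units [ 0.     0.011 -0.002]
```

Emit:
servo_tool([
  {"dr": [0, 0, 0], "delta_pos": [0, 0, 0.04], "hand": 0},
  {"dr": [0, 0, 0], "delta_pos": [0, 0, 0.03], "hand": 0},
  {"dr": [0, 0, 0], "delta_pos": [0, 0, 0.03], "hand": 0},
  {"dr": [0, 0, 0], "delta_pos": [0, 0, 0.02], "hand": 0},
])

```text
time_s: 17.08
eef_pos: [543.1, -141.2, 114.8]
ee_rot: [0.001, 0.123, 0.992, 0.0]
force: [-0.1, 0.3, -1.8]
grip_width: 0.222
```

Emit:
servo_tool([
  {"dr": [0, 0, 0], "delta_pos": [0, 0, 0.015], "hand": 0},
  {"dr": [0, 0, 0], "delta_pos": [0, 0, 0.015], "hand": 0},
])

```text
time_s: 17.32
eef_pos: [543.1, -141.1, 113.2]
ee_rot: [0.001, 0.122, 0.992, 0.0]
force: [0.0, -0.5, -1.4]
grip_width: 0.219
```

Emit:
servo_tool([
  {"dr": [0, 0, 0], "delta_pos": [0, 0, 0.015], "hand": 0},
])

```text
time_s: 17.45
eef_pos: [543.2, -141.1, 112.5]
ee_rot: [0.001, 0.122, 0.992, 0.0]
force: [-0.3, 0.4, 3.1]
grip_width: 0.223
```

Emit:
servo_tool([
  {"dr": [0, 0, 0], "delta_pos": [0, 0, 0.015], "hand": 0},
])

```text
time_s: 17.58
eef_pos: [543.4, -141.2, 112.4]
ee_rot: [0.001, 0.122, 0.992, -0.0]
force: [-1.1, 1.3, 7.2]
grip_width: 0.217
```

Emit:
servo_tool([
  {"dr": [0, 0, 0], "delta_pos": [0, 0, 0.015], "hand": 0},
])

```text
time_s: 17.7
eef_pos: [543.4, -141.2, 112.3]
ee_rot: [0.001, 0.122, 0.992, -0.0]
force: [-3.7, 1.0, 8.2]
grip_width: 0.22
```

Emit:
servo_tool([
  {"dr": [0, 0, 0], "delta_pos": [0, 0, 0.015], "hand": 0},
])

```text
time_s: 17.82
eef_pos: [543.5, -141.2, 112.3]
ee_rot: [0.002, 0.122, 0.992, -0.0]
force: [-1.7, 1.9, 7.7]
grip_width: 0.219
```

Emit:
servo_tool([
  {"dr": [0, 0, 0], "delta_pos": [0, 0, -0.1], "hand": 0},
  {"dr": [0, 0, 0], "delta_pos": [0, 0, -0.2], "hand": 0},
  {"dr": [0, 0, 0], "delta_pos": [-0.02, 0.3, 0], "hand": 0},
  {"dr": [0, 0, 0], "delta_pos": [-0.02, 0.55, 0], "hand": 0},
  {"dr": [0, 0, 0], "delta_pos": [-0.02, 0.55, 0], "hand": 0},
  {"dr": [0, 0, 0], "delta_pos": [-0.02, 0.4, 0], "hand": 0},
  {"dr": [0, 0, 0], "delta_pos": [-0.01, 0.2, 0], "hand": 0},
  {"dr": [0, 0, 0], "delta_pos": [0, 0, 0], "hand": 0},
  {"dr": [0, 0, 0], "delta_pos": [0, 0, 0], "hand": 0},
])

```text
time_s: 18.95
eef_pos: [573.4, -38.9, 127.9]
ee_rot: [0.002, 0.122, 0.993, 0.0]
force: [-0.1, 0.3, -0.8]
grip_width: 0.219
```

```bash
python3 -c "
from h import *
goal([573.7,-38.4,119],75.9)"
```

```text
t 18.95 pos [573.38 -38.91 127.91] yaw 75.97 tilt [ 0.003  -0.0004] F [-0.07  0.29 -0.76] Tq [-0.004 -0.082 -0.045] grip 0.219
shift units [-0.003  0.011  0.178] turn units [0.002 0.017 0.007]
```

Emit:
servo_tool([
  {"dr": [0, 0.015, 0], "delta_pos": [0, 0, 0.06], "hand": 0},
  {"dr": [0, 0, 0], "delta_pos": [0, 0, 0.05], "hand": 0},
  {"dr": [0, 0, 0], "delta_pos": [0, 0, 0.04], "hand": 0},
  {"dr": [0, 0, 0], "delta_pos": [0, 0, 0.03], "hand": 0},
  {"dr": [0, 0, 0], "delta_pos": [0, 0, 0.02], "hand": 0},
], squeeze=120)

```text
time_s: 19.58
eef_pos: [573.1, -40.4, 117.1]
ee_rot: [-0.0, 0.123, 0.992, 0.0]
force: [-0.0, 0.3, -1.8]
grip_width: 0.219
```

Emit:
servo_tool([
  {"dr": [0, 0, 0], "delta_pos": [0, 0, 0.02], "hand": 0},
])

```text
time_s: 19.7
eef_pos: [573.2, -40.5, 116.2]
ee_rot: [0.0, 0.123, 0.992, 0.0]
force: [-0.9, 0.4, 4.0]
grip_width: 0.217
```

Emit:
servo_tool([
  {"dr": [0, 0, 0], "delta_pos": [0, 0, 0.025], "hand": 0},
])

```text
time_s: 19.82
eef_pos: [573.5, -40.5, 115.9]
ee_rot: [0.001, 0.123, 0.992, -0.0]
force: [-3.3, 1.0, 10.8]
grip_width: 0.216
```

Emit:
servo_tool([
  {"dr": [0, 0, 0], "delta_pos": [0, 0, 0.035], "hand": 0},
])

```text
time_s: 19.95
eef_pos: [573.8, -40.6, 115.8]
ee_rot: [0.001, 0.123, 0.992, -0.0]
force: [-6.0, 1.0, 15.0]
grip_width: 0.215
```

Emit:
servo_tool([
  {"dr": [0, 0, 0], "delta_pos": [0, 0, 0.045], "hand": 0},
])

```text
time_s: 20.08
eef_pos: [573.9, -40.6, 115.5]
ee_rot: [0.002, 0.123, 0.992, -0.0]
force: [-5.8, 1.3, 16.3]
grip_width: 0.219
```

Emit:
servo_tool([
  {"dr": [0, 0, 0], "delta_pos": [0, 0, 0.05], "hand": 0},
])

```text
time_s: 20.2
eef_pos: [573.9, -40.6, 115.0]
ee_rot: [0.002, 0.123, 0.992, -0.001]
force: [-6.9, 2.4, 16.3]
grip_width: 0.224
```

Emit:
servo_tool([
  {"dr": [0, 0, 0], "delta_pos": [0, 0, 0.05], "hand": 0},
])

```text
time_s: 20.32
eef_pos: [573.9, -40.5, 114.5]
ee_rot: [0.002, 0.123, 0.992, -0.001]
force: [-7.1, 1.2, 15.9]
grip_width: 0.217
```

```bash
python3 -c "
from h import *
goal([573.7,-38.4,112.4],75.9)"
```

```text
t 20.32 pos [573.9  -40.51 114.49] yaw 75.91 tilt [ 0.0045 -0.0021] F [-7.12  1.17 15.89] Tq [ 0.275  1.727 -0.04 ] grip 0.217
shift units [0.014 0.04  0.042] turn units [-0.005  0.028  0.001]
```

Emit:
servo_tool([
  {"dr": [0, 0.015, 0], "delta_pos": [0, 0, 0.05], "hand": 0},
  {"dr": [0, 0, 0], "delta_pos": [0, 0, 0.05], "hand": 0},
])

```text
time_s: 20.58
eef_pos: [574.0, -40.5, 113.6]
ee_rot: [0.002, 0.122, 0.992, -0.001]
force: [-6.0, 2.3, 16.0]
grip_width: 0.221
```

Emit:
servo_tool([
  {"dr": [0, 0, 0], "delta_pos": [0, 0, 0.05], "hand": 0},
  {"dr": [0, 0, 0], "delta_pos": [0, 0, 0.05], "hand": 0},
])

```text
time_s: 20.82
eef_pos: [573.9, -40.4, 112.6]
ee_rot: [0.002, 0.122, 0.993, -0.001]
force: [-6.3, 1.5, 16.2]
grip_width: 0.218
```

Emit:
servo_tool([
  {"dr": [0, 0, 0], "delta_pos": [0, 0, 0.05], "hand": 0},
  {"dr": [0, 0, 0], "delta_pos": [0, 0, 0.05], "hand": 0},
])

```text
time_s: 21.08
eef_pos: [574.0, -40.4, 112.0]
ee_rot: [0.003, 0.122, 0.993, -0.002]
force: [-8.4, 1.4, 20.5]
grip_width: 0.217
```

```bash
python3 -c "
from h import *
goal([573.7,-38.4,112.4],75.9)"
```

```text
t 21.07 pos [573.96 -40.39 111.99] yaw 76.03 tilt [ 0.0055 -0.0045] F [-8.35  1.43 20.53] Tq [ 0.348  2.005 -0.027] grip 0.217
shift units [ 0.015  0.037 -0.008] turn units [-0.017  0.037  0.013]
```

Emit:
servo_tool([
  {"dr": [0, 0, 0], "delta_pos": [0, 0, 0.06], "hand": 0},
  {"dr": [0, 0, 0], "delta_pos": [0, 0, 0.06], "hand": 0},
])

```text
time_s: 21.32
eef_pos: [574.1, -40.4, 111.9]
ee_rot: [0.004, 0.121, 0.993, -0.002]
force: [-11.0, 2.4, 25.6]
grip_width: 0.213
```

Emit:
servo_tool([
  {"dr": [0, 0, 0], "delta_pos": [0, 0, -0.1], "hand": 0},
  {"dr": [0, 0, 0], "delta_pos": [0, 0, -0.3], "hand": 0},
  {"dr": [0, 0, 0], "delta_pos": [0, 0, -0.5], "hand": 0},
  {"dr": [0, 0, 0], "delta_pos": [0, 0, -0.5], "hand": 0},
  {"dr": [0, 0, 0], "delta_pos": [0, 0, -0.3], "hand": 0},
  {"dr": [0, 0, 0], "delta_pos": [0, 0, 0], "hand": 0},
  {"dr": [0, 0, 0], "delta_pos": [0, 0, 0], "hand": 0},
], squeeze=100)

```text
time_s: 22.2
eef_pos: [573.4, -39.7, 200.9]
ee_rot: [0.004, 0.121, 0.993, -0.002]
force: [0.3, -0.0, -1.5]
grip_width: 0.214
```

```bash
python3 -c "
from h import *
goal([620,0,210],75.9)"
```

```text
t 22.2 pos [573.4  -39.75 200.91] yaw 76.08 tilt [ 0.0077 -0.0058] F [ 0.25 -0.05 -1.51] Tq [ 0.039  0.023 -0.022] grip 0.214
shift units [-0.715  0.995 -0.179] turn units [-0.021  0.051  0.018]
```

Emit:
servo_tool([
  {"dr": [-0.02, 0.05, 0.015], "delta_pos": [-0.2, 0.3, 0], "hand": 0},
  {"dr": [0, 0, 0], "delta_pos": [-0.3, 0.4, 0], "hand": 0},
  {"dr": [0, 0, 0], "delta_pos": [-0.15, 0.2, -0.1], "hand": 0},
  {"dr": [0, 0, 0], "delta_pos": [0, 0, 0], "hand": 0},
  {"dr": [0, 0, 0], "delta_pos": [0, 0, 0], "hand": 0},
])

```text
time_s: 22.82
eef_pos: [615.2, -3.3, 200.7]
ee_rot: [-0.004, 0.123, 0.992, 0.0]
force: [-0.2, 0.1, -1.4]
grip_width: 0.219
```

Run:
```python
from h import *
goal([469.8,235.3,210],75.9)
c=get_calibration('wrist'); im,d=capture('wrist'); save('w4',im)
P,u,v=pts('wrist',d,T=c['T']); X=np.zeros((400,640,3)); X[v,u]=P
for x,y in [(583.9,-3.9),(573.7,-38.4),(563.4,-72.9),(553.2,-107.4),(542.9,-141.9)]:
    m=(np.hypot(X[...,0]-x,X[...,1]-y)<7); print(m.sum(),np.median(X[m][:,2]).round(2))
# collar disc
hc=X[...,2]; zt=ctrl.sense()['eef_pos']
mm=(np.hypot(X[...,0]-zt[0],X[...,1]-zt[1])<35)&(abs(hc-(zt[2]-15))<4)
q=X[mm]; print('collar',len(q),q.mean(0),zt)
h=cv2.convexHull(q[:,:2].astype(np.float32))[:,0]
from scipy.optimize import least_squares
f=lambda p:np.hypot(h[:,0]-p[0],h[:,1]-p[1])-22
w=h[(h-zt[:2])@np.array([-.97,.24])>0]
f2=lambda p:np.hypot(w[:,0]-p[0],w[:,1]-p[1])-22
r=least_squares(f2,zt[:2],loss='soft_l1'); print('collar centre',r.x,np.abs(r.fun).mean(),len(w))
```

```text
t 22.82 pos [615.18  -3.25 200.74] yaw 75.88 tilt [-0.0087  0.0015] F [-0.19  0.09 -1.41] Tq [0.009 0.027 0.041] grip 0.219
shift units [ 3.985  3.917 -0.153] turn units [-0.004 -0.05  -0.002]
136 40.09
138 40.06
138 40.12
139 40.11
138 40.15
collar 1623 [ 6.03460446e+02 -1.34079352e-01  1.85774085e+02] [615.15084484  -3.29842011 200.82126442]
collar centre [614.60662066  -2.86990555] 0.2172159188055444 20
```

View pics/w4.png

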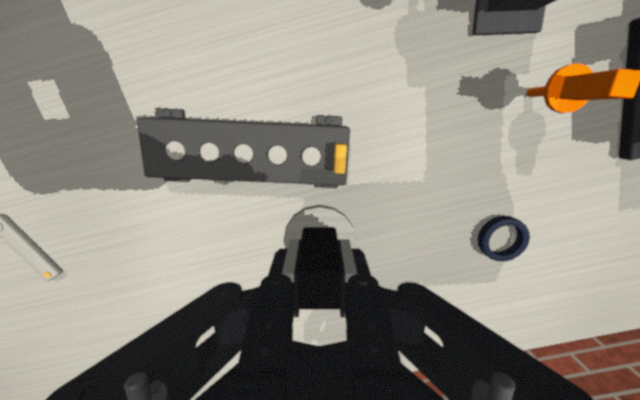

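All five buttons now read 40.1 mm (±0.05) in the wrist view. The button row runs from (175,150) to (312,156), and the probe has not slipped in the fingers. Now I return it to the stand.

Emit:
servo_tool([
  {"dr": [0, -0.05, 0], "delta_pos": [0.3, 0.3, -0.15], "hand": 0},
  {"dr": [0, 0, 0], "delta_pos": [0.6, 0.6, 0], "hand": 0},
  {"dr": [0, 0, 0], "delta_pos": [0.6, 0.6, 0], "hand": 0},
  {"dr": [0, 0, 0], "delta_pos": [0.6, 0.6, 0], "hand": 0},
  {"dr": [0, 0, 0], "delta_pos": [0.6, 0.6, 0], "hand": 0},
  {"dr": [0, 0, 0], "delta_pos": [0.55, 0.5, 0], "hand": 0},
  {"dr": [0, 0, 0], "delta_pos": [0.35, 0.35, 0], "hand": 0},
  {"dr": [0, 0, 0], "delta_pos": [0.15, 0.15, 0], "hand": 0},
  {"dr": [0, 0, 0], "delta_pos": [0, 0, 0], "hand": 0},
  {"dr": [0, 0, 0], "delta_pos": [0, 0, 0], "hand": 0},
])

```text
time_s: 24.12
eef_pos: [467.7, 231.2, 212.3]
ee_rot: [0.003, 0.123, 0.992, 0.001]
force: [-0.6, 0.7, -1.9]
grip_width: 0.217
```

```bash
python3 -c "
from h import *
goal([470,235.2,160],75.9)"
```

```text
t 24.12 pos [467.7  231.17 212.27] yaw 75.85 tilt [0.006  0.0012] F [-0.57  0.69 -1.85] Tq [-0.028  0.046  0.004] grip 0.217
shift units [-0.019  0.087  1.046] turn units [ 0.015  0.032 -0.005]
```

Emit:
servo_tool([
  {"dr": [0.01, 0.03, 0], "delta_pos": [-0.02, 0.08, 0.1], "hand": 0},
  {"dr": [0, 0, 0], "delta_pos": [0, 0, 0.3], "hand": 0},
  {"dr": [0, 0, 0], "delta_pos": [0, 0, 0.3], "hand": 0},
  {"dr": [0, 0, 0], "delta_pos": [0, 0, 0.15], "hand": 0},
  {"dr": [0, 0, 0], "delta_pos": [0, 0, 0], "hand": 0},
])

```text
time_s: 24.75
eef_pos: [470.2, 233.4, 165.3]
ee_rot: [-0.001, 0.124, 0.992, -0.0]
force: [0.6, -0.2, -1.9]
grip_width: 0.222
```

Run:
```python
from h import *
goal([470,235.2,97],75.9)
c=get_calibration('wrist'); im,d=capture('wrist'); save('w5',im)
```

```text
t 24.75 pos [470.21 233.42 165.29] yaw 75.7 tilt [-0.0024 -0.0001] F [ 0.63 -0.25 -1.85] Tq [-0.005 -0.035 -0.016] grip 0.222
shift units [0.01  0.034 1.366] turn units [-0.004 -0.013 -0.02 ]
```

View pics/w5.png

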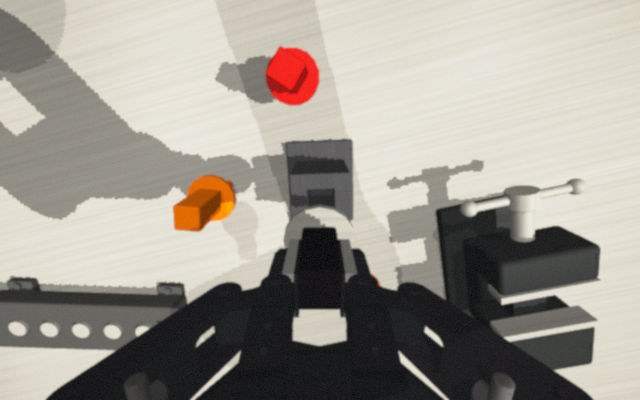

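The stand's well shows at (321,200), in line under the probe's collar at (320,225). The tip is above the rim, so I lower it in steps.

Emit:
servo_tool([
  {"dr": [0, -0.01, 0], "delta_pos": [0.01, 0.03, 0.1], "hand": 0},
  {"dr": [0, 0, 0], "delta_pos": [0, 0, 0.2], "hand": 0},
  {"dr": [0, 0, 0], "delta_pos": [0, 0, 0.2], "hand": 0},
  {"dr": [0, 0, 0], "delta_pos": [0, 0, 0.2], "hand": 0},
])

```text
time_s: 25.3
eef_pos: [470.8, 235.4, 129.5]
ee_rot: [0.001, 0.124, 0.992, 0.0]
force: [0.5, -0.3, -1.8]
grip_width: 0.216
```

```bash
python3 -c "
from h import *
goal([470,235.2,97],75.9)"
```

```text
t 25.3 pos [470.75 235.37 129.51] yaw 75.71 tilt [0.0024 0.0002] F [ 0.46 -0.27 -1.83] Tq [ 0.     0.078 -0.003] grip 0.216
shift units [ 0.015 -0.007  0.65 ] turn units [ 0.005  0.013 -0.019]
```

Emit:
servo_tool([
  {"dr": [0, 0.01, 0], "delta_pos": [0.015, -0.01, 0.15], "hand": 0},
  {"dr": [0, 0, 0], "delta_pos": [0, 0, 0.15], "hand": 0},
  {"dr": [0, 0, 0], "delta_pos": [0, 0, 0.12], "hand": 0},
  {"dr": [0, 0, 0], "delta_pos": [0, 0, 0.08], "hand": 0},
  {"dr": [0, 0, 0], "delta_pos": [0, 0, 0.04], "hand": 0},
])

```text
time_s: 25.92
eef_pos: [469.7, 235.0, 99.9]
ee_rot: [-0.0, 0.124, 0.992, 0.0]
force: [0.6, -0.9, -2.5]
grip_width: 0.213
```

Emit:
servo_tool([
  {"dr": [0, 0, 0], "delta_pos": [0, 0, 0.02], "hand": 0},
])

```text
time_s: 26.05
eef_pos: [469.8, 235.0, 99.0]
ee_rot: [-0.0, 0.124, 0.992, 0.0]
force: [0.8, -0.9, -1.8]
grip_width: 0.22
```

```bash
python3 -c "
from h import *
goal([470,235.2,96],75.9)"
```

```text
t 26.05 pos [469.77 234.99  98.97] yaw 75.71 tilt [-0.0001  0.0005] F [ 0.81 -0.87 -1.78] Tq [-0.021  0.004  0.018] grip 0.22
shift units [-0.003  0.005  0.059] turn units [ 0.002 -0.001 -0.019]
```

Emit:
servo_tool([
  {"dr": [0, 0, 0], "delta_pos": [0, 0, 0.02], "hand": 0},
  {"dr": [0, 0, 0], "delta_pos": [0, 0, 0.02], "hand": 0},
])

```text
time_s: 26.3
eef_pos: [469.9, 235.0, 97.2]
ee_rot: [0.0, 0.124, 0.992, 0.0]
force: [0.7, 0.6, -1.4]
grip_width: 0.219
```

Emit:
servo_tool([
  {"dr": [0, 0, 0], "delta_pos": [0, 0, 0.02], "hand": 0},
])

```text
time_s: 26.42
eef_pos: [470.0, 235.1, 96.2]
ee_rot: [0.0, 0.124, 0.992, 0.0]
force: [0.6, 0.5, -0.3]
grip_width: 0.21
```

Emit:
servo_tool([
  {"dr": [0, 0, 0], "delta_pos": [0, 0, 0.015], "hand": 0},
])

```text
time_s: 26.55
eef_pos: [470.1, 235.0, 96.0]
ee_rot: [0.0, 0.124, 0.992, 0.0]
force: [-3.9, -1.5, 10.4]
grip_width: 0.218
```

Emit:
servo_tool([
  {"dr": [0, 0, 0], "delta_pos": [0, 0, 0], "hand": 0.35},
  {"dr": [0, 0, 0], "delta_pos": [0, 0, 0], "hand": 0.5},
  {"dr": [0, 0, 0], "delta_pos": [0, 0, 0], "hand": 0.8},
  {"dr": [0, 0, 0], "delta_pos": [0, 0, 0], "hand": 0.8},
  {"dr": [0, 0, 0], "delta_pos": [0, 0, 0], "hand": 0.8},
  {"dr": [0, 0, 0], "delta_pos": [0, 0, 0], "hand": 0.8},
])

```text
time_s: 27.3
eef_pos: [470.3, 235.1, 96.1]
ee_rot: [0.001, 0.124, 0.992, 0.001]
force: [-0.7, -0.0, -0.3]
grip_width: 0.8
```

Emit:
servo_tool([
  {"dr": [0, 0, 0], "delta_pos": [0, 0, -0.2], "hand": 0.8},
  {"dr": [0, 0, 0], "delta_pos": [0, 0, -0.4], "hand": 0.8},
  {"dr": [0, 0, 0], "delta_pos": [0, 0, -0.5], "hand": 0.8},
  {"dr": [0, 0, 0], "delta_pos": [0, 0, -0.6], "hand": 0.8},
  {"dr": [0, 0, 0], "delta_pos": [0, 0, -0.6], "hand": 0.8},
  {"dr": [0, 0, 0], "delta_pos": [0, 0, -0.4], "hand": 0.8},
  {"dr": [0, 0, 0], "delta_pos": [0, 0, 0], "hand": 0.8},
  {"dr": [0, 0, 0], "delta_pos": [0, 0, 0], "hand": 0.8},
])

```text
time_s: 28.3
eef_pos: [469.7, 234.9, 238.9]
ee_rot: [0.002, 0.124, 0.992, 0.001]
force: [0.3, -0.6, -0.4]
grip_width: 0.803
```

Run:
```python
from h import *
goal([470,235.2,230],75.9)
c=get_calibration('wrist'); im,d=capture('wrist'); save('w6',im)
P,u,v=pts('wrist',d,T=c['T'])
R=(abs(P[:,0]-468)<45)&(abs(P[:,1]-232)<45)
for nm,lo,hi in [('handletop',126,136),('collar',78,84),('rim',72,77)]:
    q=P[R&(P[:,2]>lo)&(P[:,2]<hi)]
    print(nm,len(q),q.mean(0).round(1) if len(q) else 0,cv2.minAreaRect(q[:,:2].astype(np.float32)) if len(q)>4 else 0)
q=P[R&(P[:,2]>126)&(P[:,2]<136)]
A=np.c_[q[:,:2]-q[:,:2].mean(0),np.ones(len(q))]; print('top plane slope',np.linalg.lstsq(A,q[:,2],rcond=None)[0])
im,_=capture('side'); save('s6',im)
im,d=capture('top'); P,u,v=pts('top',d); save('t6',im)
for x,y in [(583.9,-3.9),(573.7,-38.4),(563.4,-72.9),(553.2,-107.4),(542.9,-141.9)]:
    m=(np.hypot(P[:,0]-x,P[:,1]-y)<7); print(m.sum(),np.median(P[m][:,2]).round(2))
```

```text
t 28.3 pos [469.75 234.95 238.86] yaw 75.71 tilt [0.004  0.0014] F [ 0.32 -0.61 -0.4 ] Tq [0.019 0.023 0.034] grip 0.803
shift units [-0.003  0.006  0.177] turn units [ 0.014  0.02  -0.019]
handletop 476 [469.  235.9 130.8] ((469.467529296875, 235.9478759765625), (19.509580612182617, 19.9515438079834), 75.19087982177734)
collar 677 [464.1 237.1  81.1] ((467.7411804199219, 236.58596801757812), (42.362579345703125, 38.788082122802734), 74.79055786132812)
rim 719 [464.2 235.9  75.1] ((469.3648681640625, 235.054443359375), (49.756004333496094, 50.10337829589844), 77.27787780761719)
top plane slope [ 3.91553462e-02 -2.19239550e-02  1.30845146e+02]
19 38.64
19 38.89
18 38.9
18 39.35
19 38.5
```

View pics/w6.png

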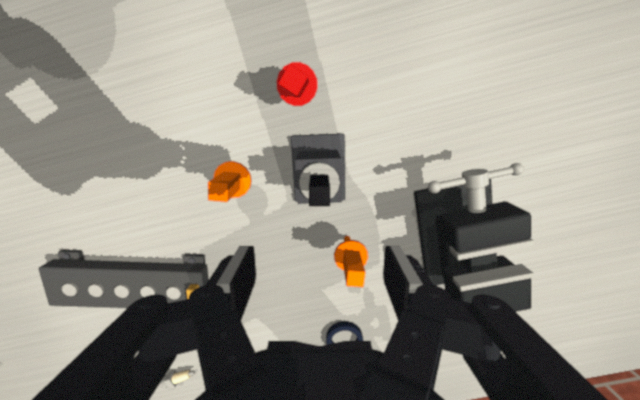

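View pics/s6.png

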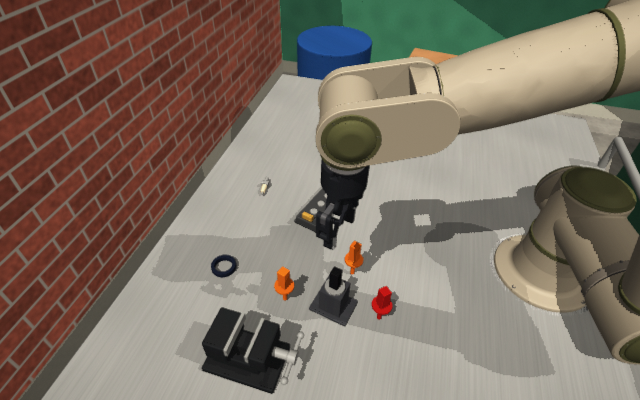

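The wrist view shows the probe back in the stand at (320,185): collar top at 81.1 mm and handle top at 130.8 mm. Its centre is within about 1 mm of the well, and the gripper is clear of everything. Handing in.

```bash
python3 -c "
from h import *
print(ctrl.sense()['dq'].round(3)); ticket.finish_job()"
```

```text
[ 0.     0.    -0.003 -0.     0.002 -0.   ]
the job is handed in; nothing more can be done
```

I touched all five buttons with the probe in order from the lug, and button 2 was the proud one. I pressed it flush, put the probe back in its stand, and handed the job in at about 28 s of the 72 s allowed.

- **Finding the proud button:** Button 2 met the tip about 3.6 mm higher than the other four, and the wrist depth picture agreed. The touches read about 6–10 N, under the 14 N limit.
- **Pressing it home:** It slid down at about 17–18 N. It stopped at the flush height, and I pushed on to about 27 N there to be sure it was seated.
- **Last checks:** After pressing, all five buttons read 40.06–40.15 mm in the wrist view. The probe stands in its well, its centre within about 1 mm sideways, collar top at 81.1 mm against the expected 81 mm. The gripper is open and clear, and no other part was touched.
- **Checks that disagreed:** The top camera read the buttons 0.6–1.5 mm lower, at 38.5–39.4 mm, but all within 0.9 mm of each other. A plane fitted to the handle top sloped by about 0.045 rad, under the 0.1 rad limit. I put it down to edge pixels and did not check it separately.

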